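# Shut and lock the sprung access panel of a desk power box

## Task

The sprung access panel of the grey power box on the desk stands ajar. Set your closed fingertips in the slot of its round quarter-turn fastener, push the panel down until it is shut, and keep it down while you turn the fastener a quarter turn clockwise (seen from above) to its stop, so that the panel stays locked shut when you let go. Pick nothing up, do not pull the panel further open, and leave the other things on the desk where they stand.

Things in the scene. Friction and masses are not known exactly. Their poses are not given: they have to be found in the camera images.
- power_box: Low grey steel box fixed to the desk, 240 (its x) x 340 (its y) x 70 mm high; origin at the centre of its underside, z up, its -x side roughly faces the robot. A hinged aluminium panel 200 x 198 x 5 mm fills its top over x -100 to 100, y -144 to 54 mm; the rest of the top (y 55 to 170) is a fixed deck with two flat white sockets and a roll of tape.
- panel_hinge (a point): Middle of the panel's hinge line, fixed, at x=100, y=-45, z=70 mm in the box's frame; the line runs along the box's y.
- panel_edge (a point): Middle of the panel's near upper edge, 200 mm from the hinge line.
- panel (a joint): Hinge angle of the panel (rad): 0 shut and flush (a rigid stop), growing as its near (-x) edge rises. Starts ajar on a spring at 0.18 to 0.24. Shutting it takes 4 to 5 N of downward push at the fastener; unless locked it springs up when let go. Locked, it rests on the cam with the near edge 2 to 3 mm up, about 0.013 rad.
- axis_shut (a point): Fixed point: where the centre of the fastener's slot floor lies when the panel is shut; x=-40, y=-45, z=76 mm in the box's frame. The fastener's axis is then vertical, the tops of the slot's walls 90 mm above the desk.
- fastener (a joint): Turn of the fastener (rad), growing clockwise seen from above: starts 0 to 0.3 (unlocked), 1.571 is a rigid stop (locked). Friction about 0.08 N m; stays where left. A cam tongue under the panel turns with it and from about 0.8 on slides under a keeper in the box's near rim: only with the panel pushed fully shut, else it runs against or over the keeper and cannot lock.
- dial: The fastener's round head on the panel, 110 mm across, grey on a dark steel disc. A slot 46 mm wide, 14 mm deep with flat floor runs across its centre, open at both ends. Origin on the axis at the slot floor; x along the slot, z out of the panel. Unlocked, dial x = box -y; locked, dial x = box -x. Fingertips in the slot 30 mm off the axis, moved round it, turn it; with play, the fingers lead the slot by up to 0.3 rad.
- tape_roll: Bystander: roll of clear tape lying on the box's deck, 48 mm across, 18 mm high; origin centre of underside.
- cup: Bystander: white plastic cup, 72 mm across, 85 mm high, right (-y) of the box; origin centre of underside.
- pocket_scale: Bystander: black pocket scale 62 x 118 x 21 mm, right of the box; origin centre of underside.
- screwdriver: Bystander: screwdriver lying along the box's near side, 200 mm long, 26 mm thick.
- note_block: Bystander: block of note paper 100 x 140 x 22 mm beyond the box; origin centre of underside.
- bottle_blue: Bystander: blue bottle, 86 mm across, 270 mm high, left (+y) of the box; origin centre of underside.
- bottle_clear: Bystander: clear bottle, 76 mm across, 230 mm high, left of the box; origin centre of underside.

How it is judged (in metres and radians):
On the way, in this order (a step that is already met when the one before it is completed fails the run):
1. the fingertips press on the fastener while it is still unlocked (contact force between the fingers and dial above 0.5 N and horizontal distance between the grasp point and dial below 0.07 m and value of joint fastener below 1.2 rad), for 0.1 s.
2. the fastener is turned to its stop with the panel shut (value of joint fastener above 1.4 rad and value of joint panel below 0.03 rad), for 0.1 s.
At the end, for the whole second after the job is handed in: With the robot clear, the fastener is turned at least 1.40 rad (80 degrees) from its zero and the panel stays shut within 0.03 rad (6 mm at its near edge); no bystander is more than 30 mm from where it stood (all of step 2 and distance of each of tape_roll, cup, pocket_scale, screwdriver, note_block, bottle_blue, bottle_clear from where it was at the start of the episode below 0.03 m); the robot touches nothing.
It fails at once if the panel is pulled further open (beyond 0.40 rad) (value of joint panel above 0.4 rad).
It fails at once if a bystander is lifted, carried or knocked away (over 30 mm) (distance of any of tape_roll, cup, pocket_scale, screwdriver, note_block, bottle_blue, bottle_clear from where it was at the start of the episode above 0.03 m).
It also fails if it takes over 45 s, if anything falls off the work surface, if the arm or the gripper's body presses on something with over 40 N, if the wrist force passes 120 N, or if a joint passes its speed limit or range.

## Robot

A 6-joint arm with a two-finger parallel gripper is mounted at the origin on the work surface. World frame = base frame: x ahead of the robot, y to its left, z up, the work surface at z = 0. Lengths are in mm, angles in rad, forces in N, time in s.
With the tool pointing down it reaches from about 350 to 975 mm from the base axis. Payload 7.1 kg.
Tool frame: the origin (TCP) lies between the finger pads; the fingertips stand 19 mm ahead of it and the grasp point (between the pads) is the TCP (ctrl.tcp_to_tips is the distance from the TCP to the fingertips, in mm); z points along the fingers, y is the line along which they close (so a half turn about z gives the same grasp; the last joint's range is limited). The gripper opens to 88 mm and grips with 3 to 60 N. Pads are 20 mm wide; open, the fingers measure 115 mm over their backs; the gripper's body (75 mm by 178 mm) begins 61 mm behind the grasp point.
Start: joints at [-1.358, 0.423, 1.63, -0, 1.089, -0.019], TCP at [143.6, -608.263, 241.675] pointing down, gripper open.
Joint ranges: [-3, 3], [-0.9, 2.11], [0.09, 2.58], [-1.31, 4.45], [0.11, 2.69], [-2.54, 2.54]. Speed limits (rad/s): [2.39, 2.39, 3.01, 3.14, 3.14, 3.14].

## Interface

Orientations are given as a rotation vector (axis times angle).
In Python, from workcell import status, optics, ctrl gives the robot as it stands. The module is installed in compiled form; this text tells all that it offers.
- The arm moves only by the shell command python3 -m inch 'ROWS'. ROWS is JSON, a list that holds one entry, the list of rows, each a list of 7 numbers: the shift along the tool's x, y, z in mm, then the turn, a rotation vector about the tool's x, y, z in rad, then the opening in per cent of the stroke, from 0 (shut) to 100 (fully open). A call has 1 to 20 rows; each row is the pose to reach, as a shift and turn from the pose commanded when the call began, along the tool's axes at that moment; what a row does not reach only later rows make up. A row lasts 1/10 s, in which the tool goes at most 50 mm and 8.59 degrees, less where a joint would pass 70% of its speed; a pose out of reach is approached as far as the arm can. A call with a gripper value outside its range is refused whole. The fingers move at their own pace and stop on an object; the grip force is fixed at half the most. Time passes only in rows, so rows that repeat a pose let the fingers close. It gives the time, the measured TCP pose, the force, the opening and the grip force at its end, in the units of the state.
- status.get_obs(): the state, without advancing time (a new reading comes with each control period).
- optics.get_image(name): name is "side" or "top"; returns a dict with "frame" (480x640x3 uint8, red, green, blue), "fx", "fy", "cx", "cy" (pixels), "rvec" (rotation vector, rad) and "tvec" (3), from world to camera coordinates, as OpenCV has them. Camera axes: x right, y down, z forward; pixel columns grow to the right and rows downward; lengths in mm; the calibration is good to about 2 mm. A picture is of the moment at which its call begins. There is no depth.
- ctrl.close_job(): hands the job in; it is judged then, once.
The state is a dict: "t": time; "qpos": joint angles; "qvel": joint speeds; "joint_torque": joint torques, N m; "ee_pos": TCP position; "orientation": TCP orientation; "ft_force": force on the tool from outside, world axes, zero at the start; "moment": the same for the moment, N m; "width": finger opening in mm; "grasp_force": force on a finger pad.
Only numpy, scipy, OpenCV 4.12 (cv2) and the standard library are available. Lean on these libraries where they do the work, as an engineer would, in place of code of your own. Each camera call takes 0.05 s, during which the arm holds its last target. There are 200 camera calls.

## Working session

There is one attempt and no reset: what is moved stays moved. The work goes in short steps, Python scripts to look and compute and a shell command to move; the robot and the scene stay as the last step left them, time stands still between calls to the robot, and variables do not carry over. Pictures are saved under pics/ and viewed, at most 10 in all, crops included, and the job is handed in when it is done.

```bash
mkdir -p pics; python3 - <<'E'
from workcell import status, optics, ctrl
import cv2,json
for n in("side","top"):
    d=optics.get_image(n); cv2.imwrite(f"pics/{n}0.png",d["frame"][:,:,::-1]); print(n,d["fx"],d["fy"],d["cx"],d["cy"],d["rvec"],d["tvec"])
o=status.get_obs();print(o);print(ctrl.tcp_to_tips)
E
```

```text
side 509.66124395973804 509.66124395973804 323.27091060890194 233.08223466964495 [ 2.32324729 -0.85254134  0.28182849] [-454.98918824  388.95374163  728.38347688]
top 536.5587531916301 536.5587531916301 325.13915952784396 235.10252940231157 [ 2.21008554 -2.16392929  0.12243645] [   6.93106436  627.66015365 1039.79880395]
{'t': 0.1, 'qpos': array([-1.35800106e+00,  4.23723185e-01,  1.63056664e+00, -4.73178677e-06,
        1.08861332e+00, -1.90194006e-02]), 'qvel': array([ 0.00039236, -0.00094205, -0.00243282, -0.00011842,  0.00017457,
       -0.00064255]), 'joint_torque': array([-6.45244254e-04, -5.45610774e+01, -2.74325484e+01,  6.46009622e-02,
        1.88030623e-02, -2.04616390e-05]), 'ee_pos': array([ 143.50621388, -607.83548645,  241.02360707]), 'orientation': array([-3.11921779e+00, -3.63171476e-01,  2.05599985e-04]), 'ft_force': array([0.16869844, 0.4382264 , 0.09052492]), 'moment': array([-0.00839859,  0.05793322, -0.00644264]), 'grasp_force': 0.0, 'width': 88.0757432266648}
19.0
```

View pics/top0.png

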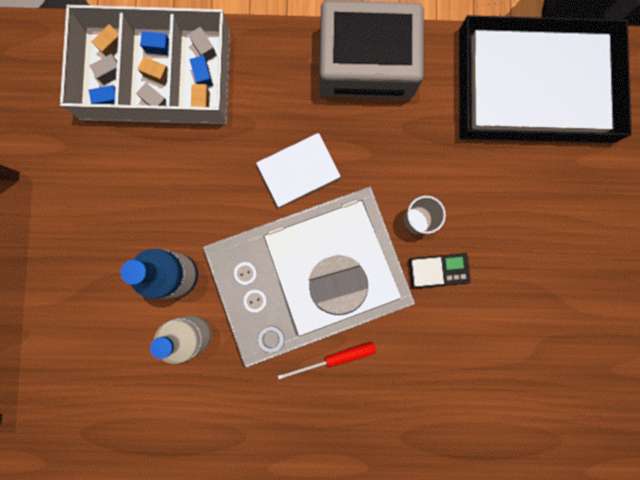

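View pics/side0.png

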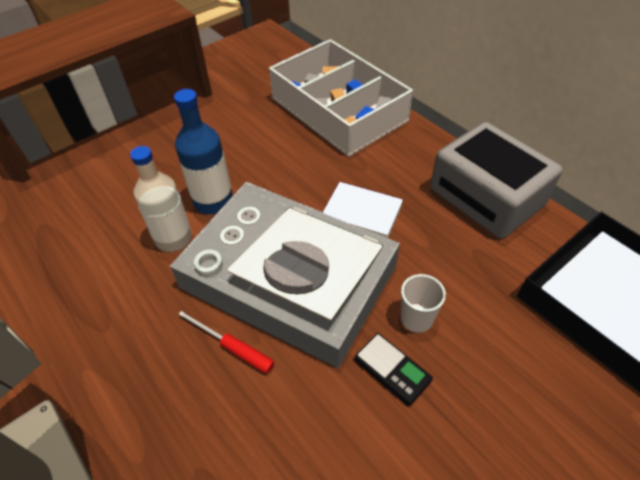

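The top view shows the box-top corners near (205,247), (370,188), (413,303) and (246,366). The dial is at about (338,284), with its dark slot running from (310,295) to (366,272). The screwdriver lies at (278,377)–(375,350). The side view agrees, with the panel ajar and the dial at (297,267).

```bash
cat > h.py <<'E'
import numpy as np,cv2
from scipy.spatial.transform import Rotation as R
from workcell import status, optics, ctrl
def cam(n):
    d=optics.get_image(n); d["R"]=R.from_rotvec(d["rvec"]).as_matrix(); return d
def ray(d,p):
    v=d["R"].T@np.array([(p[0]-d["cx"])/d["fx"],(p[1]-d["cy"])/d["fy"],1]); return -d["R"].T@np.array(d["tvec"]),v
def onz(d,p,z):
    c,v=ray(d,p); return c+v*(z-c[2])/v[2]
def proj(d,X):
    X=np.atleast_2d(X)@d["R"].T+d["tvec"]; return np.c_[X[:,0]/X[:,2]*d["fx"]+d["cx"],X[:,1]/X[:,2]*d["fy"]+d["cy"]]
E
python3 - <<'E'
from h import *
d=cam("top"); s=cam("side")
g=cv2.cvtColor(d["frame"],cv2.COLOR_RGB2HSV)
m=((g[...,1]<60)&(g[...,2]>60)).astype(np.uint8)
m[:180]=0;m[375:]=0;m[:,:200]=0;m[:,418:]=0
m=cv2.morphologyEx(m,cv2.MORPH_OPEN,np.ones((5,5)))
cs,_=cv2.findContours(m,0,2);
for c in cs:
    if cv2.contourArea(c)>5000: print(cv2.minAreaRect(c), cv2.approxPolyDP(c,6,True)[:,0].tolist())
P=np.array([onz(d,p,70)[:2] for p in[(205,247),(370,188),(413,303),(246,366)]])
print(P, [np.linalg.norm(P[i]-P[i-1]) for i in range(4)])
f=P[0]+P[1]-P[2]-P[3]; r=P[0]-P[1]+P[3]-P[2]
print(P.mean(0),np.arctan2(f[1],f[0]),np.arctan2(-r[0],r[1]))
# side view corners at z=70
Q=np.array([onz(s,p,70)[:2] for p in[(247,184),(398,243),(338,334),(174,266)]])
print(Q,Q.mean(0),[np.linalg.norm(Q[i]-Q[i-1]) for i in range(4)])
v=d["frame"].max(2); mm=((v<130)&(g[...,1]<90)).astype(np.uint8)
k=np.zeros_like(mm);cv2.circle(k,(338,284),27,1,-1);mm*=k
c=max(cv2.findContours(mm,0,2)[0],key=cv2.contourArea);print(cv2.contourArea(c),cv2.minAreaRect(c))
im=np.hstack([cv2.resize(d["frame"][180:380,200:420],None,fx=3,fy=3),])[:, :,::-1].copy()
cv2.imwrite("pics/crop.png",im[:600])
E
```

```text
((307.2945251464844, 275.4520263671875), (127.92597198486328, 181.4137725830078), 69.44395446777344) [[370, 188], [205, 246], [244, 365], [413, 304]]
[[ 595.90704127  248.48009527]
 [ 716.72436135  -63.59115406]
 [ 498.05615648 -148.09695184]
 [ 375.5356255   163.68254781]] [np.float64(236.12324100820516), np.float64(334.6420318683333), np.float64(234.42912292949424), np.float64(334.98915939150754)]
[546.55579615  50.11863429] 0.3680504519980212 0.3719062426610635
[[ 597.3880962   243.34169028]
 [ 719.94229456  -63.07580837]
 [ 515.74240408 -131.45296853]
 [ 382.50084078  158.96972556]] [553.89340891  51.94565974] [np.float64(230.857447297822), np.float64(330.01699200768996), np.float64(215.3439836668955), np.float64(319.5288021933676)]
1161.0 ((337.7924499511719, 283.2735595703125), (23.763378143310547, 53.845340728759766), 74.05460357666016)
```

View pics/crop.png

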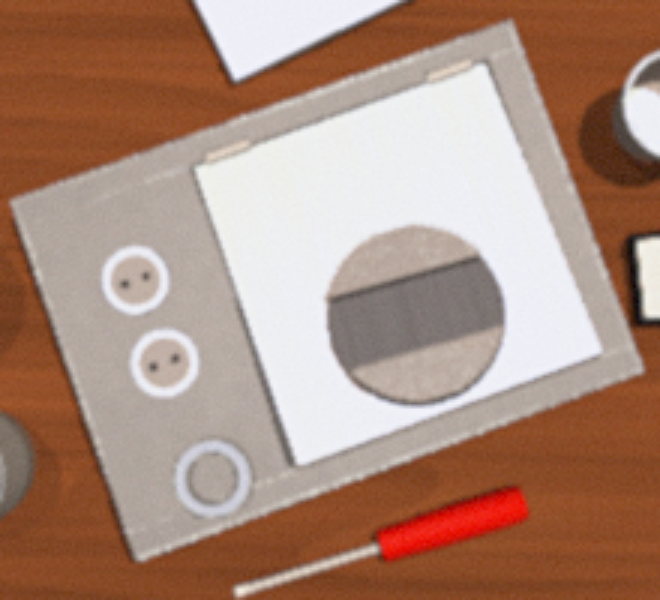

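```bash
cat >> h.py <<'E'
YAW=.37; C=np.array([547,50.])
def bw(x,y): c,s=np.cos(YAW),np.sin(YAW); return C+[c*x-s*y,s*x+c*y]
def fing(th,r=30): return bw(-40-r*np.sin(th),-45-r*np.cos(th))
def shift(target):
    o=status.get_obs(); T=R.from_rotvec(o["orientation"]).as_matrix(); return T.T@(np.array(target)-o["ee_pos"])
E
python3 - <<'E'
from h import *
d=cam("top");s=cam("side")
print("axis shut",bw(-40,-45),"dial top ajar pred",bw(-40+7,-45))
print(onz(d,(338,285),117),"side",onz(s,(297,267),117))
print(fing(.07), shift([*fing(.07),180]))
E
```

```text
axis shut [525.97960061  -6.41934783] dial top ajar pred [532.50589203  -3.88803981]
[529.36659681  -2.89116307 117.        ] side [528.32954377 -13.5415451  117.        ]
[534.84520681 -35.0794425 ] [ 512.44706748 -467.80679488   61.66812355]
```

```bash
python3 -m inch '[[[512,-468,30,0,0,-0.14,0],[512,-468,30,0,0,-0.14,0],[512,-468,30,0,0,-0.14,0],[512,-468,30,0,0,-0.14,0],[512,-468,30,0,0,-0.14,0],[512,-468,30,0,0,-0.14,0],[512,-468,30,0,0,-0.14,0],[512,-468,30,0,0,-0.14,0],[512,-468,30,0,0,-0.14,0],[512,-468,30,0,0,-0.14,0],[512,-468,30,0,0,-0.14,0],[512,-468,30,0,0,-0.14,0],[512,-468,30,0,0,-0.14,0],[512,-468,30,0,0,-0.14,0],[512,-468,30,0,0,-0.14,0],[512,-468,30,0,0,-0.14,0],[512,-468,60,0,0,-0.14,0],[512,-468,60,0,0,-0.14,0],[512,-468,60,0,0,-0.14,0],[512,-468,60,0,0,-0.14,0]]]'
python3 - <<'E'
from h import *
print(status.get_obs()["orientation"],status.get_obs()["qpos"],shift([*fing(.07),140]))
a=[]
for n in("side","top"):
    d=cam(n);p=proj(d,[*fing(.07),161])[0];print(n,p)
    o=status.get_obs();print(proj(d,o["ee_pos"]+[0,0,-19]))
    x,y=(297,267) if n=="side" else (338,284)
    f=d["frame"][y-65:y+65,x-65:x+65,::-1];a.append(cv2.resize(f,(390,390)))
cv2.imwrite("pics/near.png",np.hstack(a))
E
```

```text
t: 2.3
ee_pos: [534.6, -36.0, 182.7]
orientation: [3.088, 0.579, 0.001]
ft_force: [0.4, -0.7, 0.6]
width: 0.5
grasp_force: 0.0
[3.08752654e+00 5.78573045e-01 1.40801167e-03] [-8.94889695e-02  3.72974288e-01  1.87270271e+00 -8.79714830e-05
  8.94964927e-01  1.11087808e+00] [ 0.57811023 -0.81027091 42.66370113]
side [307.12010296 256.91385742]
[[307.32273851 256.17864513]]
top [357.87895999 282.30353801]
[[358.39206401 282.30874902]]
```

View pics/near.png

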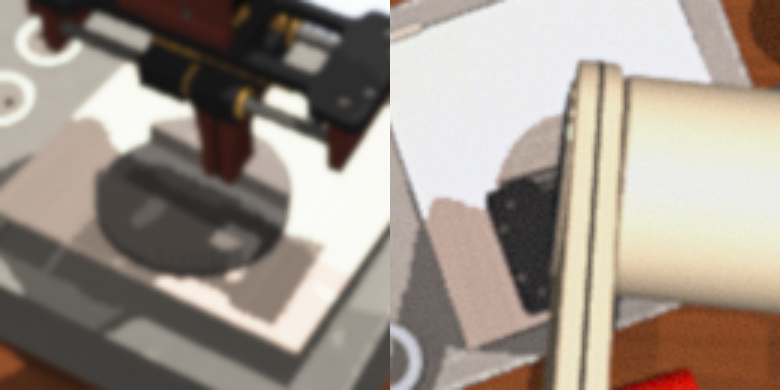

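The side crop shows the closed tips at about (307,256), above the slot's right half. The tips' pixels agree with the predicted ones. I'm lowering them to just inside the slot and checking.

```bash
python3 -m inch '[[[1,-1,20,0,0,0,0],[3,-1,40,0,0,0,0],[4,-1,50,0,0,0,0],[4,-1,55,0,0,0,0],[4,-1,55,0,0,0,0]]]'
python3 - <<'E'
from h import *
d=cam("side");x,y=297,267;print(proj(d,status.get_obs()["ee_pos"]+[0,0,-19]))
cv2.imwrite("pics/near2.png",cv2.resize(d["frame"][y-65:y+65,x-65:x+65,::-1],(520,520)))
E
```

```text
t: 2.9
ee_pos: [537.7, -32.9, 126.6]
orientation: [-3.087, -0.581, 0.001]
ft_force: [0.4, 0.3, -0.5]
width: 0.3
grasp_force: 0.0
[[309.10565518 274.2956471 ]]
```

View pics/near2.png

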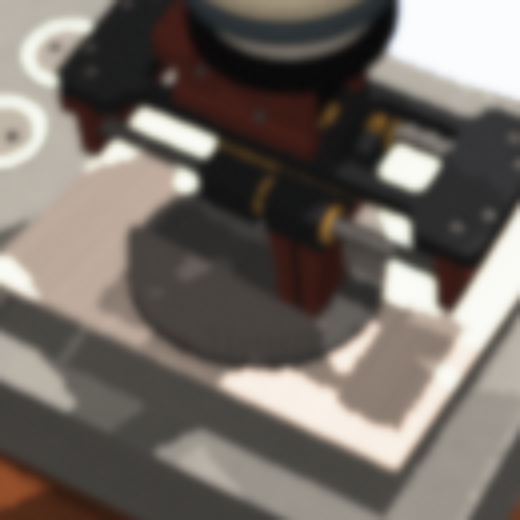

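The tips show no contact at z≈108, but the side crop doesn't make clear whether they are inside the slot. I'll overlay the predicted slot edges and fingertip corners as a check.

```bash
python3 - <<'E'
from h import *
d=cam("side");x,y=297,267
def P(u,v,w,th=.07,a=.21):  # dial coords -> world
    bx=-40-u*np.sin(th)+v*np.cos(th); by=-45-u*np.cos(th)-v*np.sin(th); h=6+w
    rx=bx-100; X=100+rx*np.cos(a)+h*np.sin(a); Z=70-rx*np.sin(a)+h*np.cos(a)
    return [*bw(X,by),Z]
im=cv2.resize(d["frame"][y-65:y+65,x-65:x+65,::-1],(520,520))
def line(A,col): cv2.polylines(im,[((proj(d,np.array(A))-[x-65,y-65])*4).astype(int)],False,col,1)
for s in(-23,23): line([P(-50,s,14),P(50,s,14)],(0,255,0)); line([P(-50,s,0),P(50,s,0)],(255,255,0))
t=np.linspace(0,2*np.pi,40); line([P(55*np.cos(k),55*np.sin(k),14) for k in t],(0,0,255))
o=status.get_obs();T=R.from_rotvec(o["orientation"]).as_matrix()
line([o["ee_pos"]+T@[a,b,19] for a,b in((10,13.5),(10,-13.5),(-10,-13.5),(-10,13.5),(10,13.5))],(255,0,255))
cv2.imwrite("pics/ov.png",im)
E
```

```text
(no output)
```

View pics/ov.png

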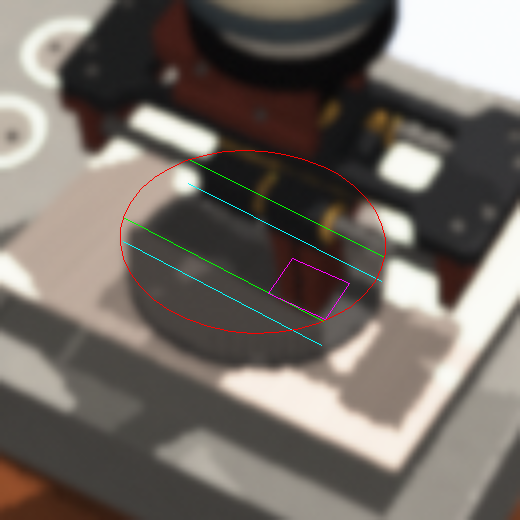

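The overlay fits the dial outline, and the fingertips are clipped by the near wall's top edge, so they are inside the slot. Now I'll press the panel shut.

```bash
python3 -m inch '[[[0,0,8,0,0,0,0],[-1,0,16,0,0,0,0],[-2,1,24,0,0,0,0],[-3,1,29,0,0,0,0],[-3,1,32,0,0,0,0],[-3,1,32,0,0,0,0],[-3,1,32,0,0,0,0]]]'; python3 - <<'E'
from h import *
o=status.get_obs();print(o["ee_pos"],o["ft_force"],shift([*fing(.07),93]))
E
```

```text
t: 3.7
ee_pos: [535.8, -34.8, 95.2]
orientation: [3.087, 0.581, 0.001]
ft_force: [-1.0, 1.7, 8.7]
width: 0.1
grasp_force: 4.4
[535.79163846 -34.77839327  95.23755593] [-1.0036356   1.69707739  8.72927222] [-0.99298629 -0.06418023  2.23671169]
```

The panel is shut (tips at 76.2 mm, 8.7 N). Starting the turn.

```bash
python3 -m inch '[[[-1,0,1.5,0,0,0,0],[-4,-0.5,1.5,0,0,0,0],[-8,-1,1.5,0,0,0,0],[-11,-2,1.5,0,0,0,0],[-13,-3.5,1.5,0,0,0,0],[-16,-5,1.5,0,0,0,0],[-18,-7,1.5,0,0,0,0],[-20.5,-9,1.5,0,0,0,0],[-22.5,-11.5,1.5,0,0,0,0],[-24,-14,1.5,0,0,0,0],[-25.5,-16.5,1.5,0,0,0,0],[-25.5,-16.5,1.5,0,0,0,0]]]'; python3 - <<'E'
from h import *
o=status.get_obs();print(o["moment"],shift([*fing(1.1),93]))
E
```

```text
t: 4.9
ee_pos: [510.6, -28.5, 95.2]
orientation: [3.086, 0.579, 0.017]
ft_force: [9.3, 4.0, 9.8]
width: 0.1
grasp_force: 9.0
[ 0.68754195 -1.62332123 -0.15088531] [-4.40240869 -1.44252109  2.11353329]
```

```bash
python3 -m inch '[[[-1.5,-3,0.7,0,0,0,0],[-2.5,-5.5,0.7,0,0,0,0],[-3.5,-8.5,0.7,0,0,0,0],[-4,-11,0.7,0,0,0,0],[-4,-14,0.7,0,0,0,0],[-4,-14,0.7,0,0,0,0]]]'; python3 - <<'E'
from h import *
o=status.get_obs();print(o["moment"],shift([*fing(1.6),93]),"box rel axis",R.from_euler('z',-YAW).as_matrix()[:2,:2]@(o["ee_pos"][:2]-bw(-40,-45)))
E
```

```text
t: 5.5
ee_pos: [503.0, -17.2, 95.1]
orientation: [3.084, 0.58, 0.02]
ft_force: [10.3, 1.2, 13.3]
width: 0.2
grasp_force: 10.2
[ 0.20515824 -1.74108135 -0.0813158 ] [-4.68036518 -2.65816736  1.99015139] box rel axis [-25.32676874  -1.76350872]
```

The fastener is at about 1.2 rad. Continuing to the stop.

```bash
python3 -m inch '[[[-1,-3,0.3,0,0,0,0],[-1,-6,0.3,0,0,0,0],[-1,-9,0.3,0,0,0,0],[-1,-12,0.3,0,0,0,0],[-1,-14,0.3,0,0,0,0],[-1,-16,0.3,0,0,0,0],[-1,-16,0.3,0,0,0,0]]]'; python3 - <<'E'
from h import *
o=status.get_obs();print(o["moment"],"box rel axis",R.from_euler('z',-YAW).as_matrix()[:2,:2]@(o["ee_pos"][:2]-bw(-40,-45)), "F box",R.from_euler('z',-YAW).apply(o["ft_force"]))
E
```

```text
t: 6.2
ee_pos: [496.6, -3.1, 95.0]
orientation: [3.084, 0.581, 0.021]
ft_force: [9.4, -2.3, 16.5]
width: 0.5
grasp_force: 10.8
[-0.45800544 -1.73721314 -0.02842444] box rel axis [-26.16228542  13.73440131] F box [ 7.91502198 -5.58329729 16.48051661]
```

```bash
python3 -m inch '[[[2,-2,0.3,0,0,0,0],[4,-4,0.3,0,0,0,0],[4,-6,0.3,0,0,0,0],[4,-6,0.3,0,0,0,0]]]'; python3 - <<'E'
from h import *
o=status.get_obs();print(o["moment"],"box rel axis",R.from_euler('z',-YAW).as_matrix()[:2,:2]@(o["ee_pos"][:2]-bw(-40,-45)), "F box",R.from_euler('z',-YAW).apply(o["ft_force"]))
d=cam("side");x,y=297,267
cv2.imwrite("pics/near3.png",cv2.resize(d["frame"][y-65:y+65,x-75:x+55,::-1],(520,520)))
E
```

```text
t: 6.6
ee_pos: [496.9, -1.1, 94.9]
orientation: [3.076, 0.584, 0.015]
ft_force: [3.8, -42.0, 23.2]
width: 0.7
grasp_force: 30.1
[-7.19452012 -0.74337332 -0.20170623] box rel axis [-25.17670301  15.45190354] F box [-11.67767401 -40.54821445  23.18720062]
```

View pics/near3.png

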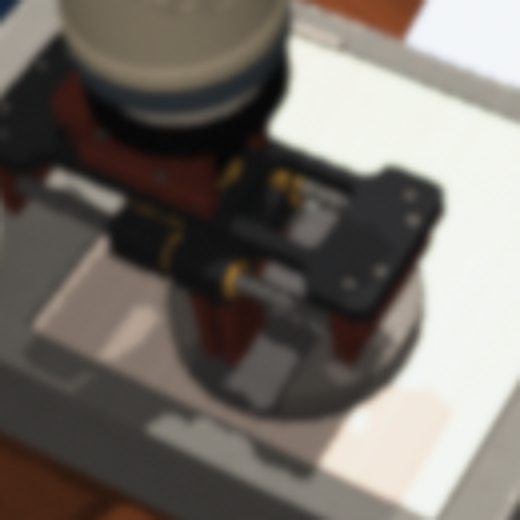

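The force jumped to 40 N at the expected position, so the fastener is at its stop. In the picture the slot points at the near edge and the panel is flush. Backing off the wall, then lifting.

```bash
python3 -m inch '[[[0,4,0,0,0,0,0],[0,9,0,0,0,0,0],[0,12,-1,0,0,0,0],[0,12,-5,0,0,0,0],[0,12,-20,0,0,0,0],[0,12,-50,0,0,0,0],[0,12,-90,0,0,0,0],[0,12,-120,0,0,0,0]]]'
python3 -m inch '[[[-40,120,-40,0,0,0,0],[-40,120,-40,0,0,0,0],[-50,240,-40,0,0,0,0],[-50,240,-40,0,0,0,0],[-50,240,-40,0,0,0,0],[-50,240,-40,0,0,0,0],[-50,240,-40,0,0,0,0],[-50,240,-40,0,0,0,0],[-50,240,-40,0,0,0,0]]]'
python3 - <<'E'
from h import *
d=cam("side");x,y=297,267;s=cam("top")
a=[cv2.resize(i["frame"][y-85:y+85,x-110:x+110,::-1],(390,300)) for i,x,y in((d,297,267),(s,325,280))]
cv2.imwrite("pics/end.png",np.hstack(a))
E
```

```text
t: 7.45
ee_pos: [495.5, -6.7, 213.1]
orientation: [3.087, 0.581, -0.001]
ft_force: [0.5, -0.3, -0.3]
width: 0.5
grasp_force: 0.0
t: 8.35
ee_pos: [536.0, -247.0, 251.5]
orientation: [-3.086, -0.583, 0.002]
ft_force: [-0.2, 0.0, -0.5]
width: 0.5
grasp_force: 0.0
```

View pics/end.png

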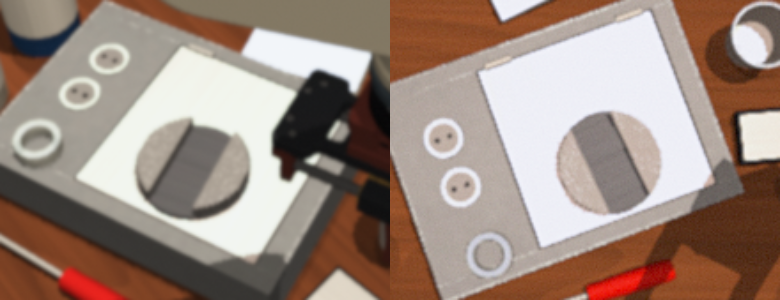

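The panel is flush, the slot lies along the box's x at a full quarter turn, and the robot is clear with nothing disturbed. Handing in.

```bash
python3 -c "
from workcell import ctrl
print(ctrl.close_job())"
```

```text
the job is handed in; nothing more can be done
None
```

The panel was pushed shut and the fastener turned to its stop. It stayed flush after I let go and moved clear, and the job is handed in; no verdict was returned.

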